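# Draw down the laser guard with the pull-hook

### The job

The amber guard of the laser marking cell has been left up: take the wooden pull-hook from its forked rest, drop its hook into the red eye on the guard's rail and draw the guard steadily down, past its catch, until it is fully home on its stop with the interlock switch made. Be gentle: never load the cell or guard with more than 12 N, do not let the guard run or slam, and move it only with the hook, keeping the robot itself off the cell. Then unhook, leaving the guard home, and lay the pull-hook back in both forks of its rest, the same way round, with nothing else on the bench disturbed.

Things in the scene. Friction and masses are not known exactly. Their poses are not given: they have to be found in the camera images.
- eye (a point): Centre of the red eye: a fixed, level, eight-sided steel ring (hole upright) on the front of the guard's bottom rail. Hole 18 mm, bar 7 mm thick, 32 mm over all, top 3.5 mm above this point; centre 40 mm in front of the rail's face. Site x points square into the cell, y along the rail, z up. It goes straight down with the guard: 315 mm above the bench with the guard fully up.
- sash (a joint): Travel of the amber guard in m: 0 fully up, growing downwards. Starts from 0 to 0.04; spring-balanced, stays where left, needs about 0.5 to 4 N of pull. Home is a hard stop on the catch bracket, whose height is adjustable and not measured: home is anywhere from 0.138 to 0.163. From 13 to 5.5 mm before it a roller catch resists with up to 3 N more; then the guard must still be drawn to the stop.
- pole_grip (a point): Middle of the pull-hook's flat-sided ash shaft, 22 mm thick, 30 mm tall; hold it from here to 35 mm nearer the hook. Site x points to the hook, z up in the rest. Shaft from 190 mm behind to 68 mm ahead of this point, ferrule to 84 mm, then 7 mm rod: straight to 94 mm, up 34, 26 forward (the crook), down 26 (the tip). 0.22 kg. Under load it pitches up in the grip, less if held nearer the hook.
- pole_tip (a point): Lowest end of the hook's downturned tip (7 mm thick): in the pole_grip axes 120 mm forward and 4.5 mm up. It hangs 26 mm below the crook's underside, so with the crook resting on the eye it is 22.5 mm below the eye's centre. The rod's upright is 26 mm behind the tip, centre to centre.
- rest_seat (a point): Where pole_grip belongs in the rest: 75 mm above the bench, half-way between two grey forks 60 mm before and behind it (each 14 mm thick, slot 28 mm wide with its floor at 60 mm, mouth flared to 45 mm at 107 mm). Site x is the way the hook points, z up. The pull-hook starts within 12 mm of it along x. The rest is fixed, left or right of the cell (it swaps places with the tray).
- pole: The whole pull-hook; origin under pole_grip, on the shaft's underside (15 mm lower). Flat shaft sides face left and right.
- cell: The fixed laser marking cell, white and blue, 340 mm wide, 200 deep; origin at the centre of its footprint, x into the cell. Two uprights with a head beam, 530 mm high, frame the guard 45 mm behind the eye. Roof at 312 mm with the laser unit on it. Below the home guard the base's front, 130 mm high, is about 38 mm behind the eye, its buttons standing out up to 28 mm.
- cover: Bystander: finished black engine cover 220 x 85 x 40 mm, in a grey tray 300 x 130 x 35 mm; origin on its underside.
- tape: Bystander: yellow tape roll, 100 mm across, 48 high; origin at its underside.
- tape2: Bystander: clear tape roll, 100 mm across, 48 high; origin at its underside.
- flask: Bystander: steel flask, 68 mm across, 200 high; origin at its underside.
- spray: Bystander: spray can, 54 mm across, 170 high; origin at its underside.
- carton: Bystander: small closed carton 120 x 160 x 80 mm; origin at its underside.
- knife: Bystander: orange utility knife, 140 mm long, 14 high, in front of the cell; origin at its underside.
- jig: Bystander: drilled wooden block 90 x 150 x 30 mm, in front of the cell; origin at its underside.
- interlock (a joint): Travel in m of the interlock switch's red-tipped plunger on the catch bracket, left of the guard: 0 free, pushed in by the guard's tongue over the last 4 mm; about 0.004 with the guard fully home on its stop. The switch is made above 0.0025.

How it is judged (in metres and radians):
On the way, in this order (a step that is already met when the one before it is completed fails the run):
1. the hook's tip is down through the eye while the guard is still up (horizontal distance between pole_tip and eye below 0.012 m and z of pole_tip in the frame of eye between -0.035 and -0.008 m and value of joint sash below 0.1 m), for 0.1 s.
2. the guard is fully home with the hook in the eye (value of joint interlock above 0.0025 m and horizontal distance between pole_tip and eye below 0.015 m and z of pole_tip in the frame of eye below -0.005 m), for 0.2 s.
At the end, for the whole second after the job is handed in: Guard home on its stop (interlock plunger pushed in over 2.5 mm); pull-hook lying at rest, level and released, in both forks of its rest, hook pointing as at first (grip point within 30 mm along, 6 mm across, 4 mm in height of the seat) (value of joint interlock above 0.0025 m and x of pole_grip in the frame of rest_seat between -0.03 and 0.03 m and y of pole_grip in the frame of rest_seat between -0.006 and 0.006 m and z of pole_grip in the frame of rest_seat between -0.004 and 0.004 m and x of pole_tip in the frame of rest_seat above 0.08 m and angle between pole_grip's own z axis and vertical below 0.1 rad and linear speed of pole below 0.02 m/s); the robot touches nothing.
It fails at once if the pull-hook loads the guard or cell with more than 12 N (contact force between pole and cell above 12 N).
It fails at once if the robot itself touches the cell or guard (contact force between any of the arm, the fingers and cell above 2 N).
It fails at once if the guard runs or slams (faster than 0.25 m/s) (velocity of joint sash above 0.25 m/s).
It fails at once if a bystander is moved by more than 20 mm (distance of any of cover, tape, tape2, flask, spray, carton, knife, jig from where it was at the start of the episode above 0.02 m).
It also fails if it takes over 72 s, if anything falls off the work surface, if the arm or the gripper's body presses on something with over 40 N, if the wrist force passes 120 N, or if a joint passes its speed limit or range.

### The arm

A 7-joint arm with a two-finger parallel gripper is mounted at the origin on the work surface. World frame = base frame: x ahead of the robot, y to its left, z up, the work surface at z = 0. Lengths are in mm, angles in rad, forces in N, time in s.
With the tool pointing down it reaches from about 400 to 900 mm from the base axis. Payload 5.6 kg.
Tool frame: the origin (TCP) lies midway between the tips of the shut fingers; the grasp point (between the pads) lies 19 mm behind it; z points along the fingers, y is the line along which they close (so a half turn about z gives the same grasp; the last joint's range is limited). The gripper opens to 92 mm and grips with 3 to 60 N. Pads are 20 mm wide; open, the fingers measure 128 mm over their backs; the gripper's body (75 mm by 189 mm) begins 69 mm behind the grasp point.
Start: joints at [-1.367, 0.468, -0.012, 1.603, 0.006, 1.071, -0.056], TCP at [158.838, 630.301, 214.592] pointing down, gripper open.
Joint ranges: [-2.53, 2.53], [-0.31, 2.02], [-1.57, 1.55], [0.28, 2.44], [-1.29, 4.43], [0.15, 1.84], [-2.92, 2.92]. Speed limits (rad/s): [2.57, 2.57, 3.14, 3.14, 3.14, 3.14, 3.14].

### API

Orientations are given as a rotation vector (axis times angle).
In Python, from cell import robot, grip, kin, viewer gives the robot as it stands. Calls block until the motion is done:
- robot.movep(position, orientation): joint-space move of the TCP to a pose.
- robot.servo_line(position, feed=150, rotation=None): straight line of the TCP; rotation=None keeps the orientation; feed is the mean speed in mm/s.
- robot.goto_joints(angles): joint-space move.
- grip(opening, newtons=None): opening from 0.0 (shut) to 1.0 (fully open); newtons is the grip in N (None keeps the last); returns when the fingers have stopped.
- robot.hold(seconds).
- kin.ik(position, orientation): joint angles nearest the present ones, or None.
- robot.observe(): the state.
- viewer.read_camera(name): name is "scene" or "top"; returns the picture (400x640x3 uint8, red, green, blue); there is no depth.
- viewer.camera_info(name): a dict with "camera_matrix" (3x3 intrinsics, pixels), "R" (3x3) and "t" (3): a world point X has camera coordinates R X + t. Camera axes: x right, y down, z forward; pixel columns grow to the right and rows downward; lengths in mm; the calibration is good to about 2 mm. A picture is of the moment at which its call begins. camera_info takes no time and is no camera call.
A pose or a line that the arm cannot do raises robot.IKError and nothing moves.
- robot.job_done(): hands the job in; it is judged then, once.
Trained networks look in the newest picture that a camera, given by its name, has taken for a name from the list of things; names that differ only in an ending like _2 or _b are one class to them, and where a whole thing is asked for, a point or a joint stands for the part that bears it (a point fixed in the world has none). Each returns a list of dicts, best first, with "confidence" (0 to 1); they miss things now and then, are a little off and sometimes report something else, mostly with a low value. They report only what shows in the picture. A call takes as long as a camera call.
- viewer.silhouettes(name, camera): "mask" (400x640 bool, what is visible of it).
- viewer.pinpoint(name, camera): "at" ([x, y, z] in mm, in the coordinates of the camera as it stood for that picture, good to about 4 mm: a listed point, or the origin of a listed thing).
The state is a dict: "t": time; "joints": joint angles; "joint_velocities": joint speeds; "joint_torque": joint torques, N m; "tcp_pos": TCP position; "tcp_rot": TCP orientation; "contact_force": force on the tool from outside, world axes, zero at the start; "wrist_torque": the same for the moment, N m; "grip_width": opening from 0.0 (shut) to 1.0 (fully open); "grip_force": force on a finger pad.
Only numpy, scipy, OpenCV 4.12 (cv2) and the standard library are available. Lean on these libraries where they do the work, as an engineer would, in place of code of your own. Each camera call takes 0.05 s, during which the arm holds its last target. There are 200 camera calls.

## Working session

There is one attempt and no reset: what is moved stays moved. The work goes in short steps, each a Python script; the robot and the scene stay as the last script left them, time stands still between calls to the robot, and variables do not carry over. Pictures are saved under pics/ and viewed, at most 12 in all, crops included, and the job is handed in when it is done.

```bash
ls; mkdir -p pics; cat > h.py <<'E'
import numpy as np, cv2
from scipy.spatial.transform import Rotation as Rn
from cell import robot, grip, kin, viewer
def save(cam,fn):
    im=viewer.read_camera(cam); cv2.imwrite('pics/'+fn,im[:,:,::-1]); return im
def pin(name,cam):
    i=viewer.camera_info(cam); R=np.array(i['R']);t=np.array(i['t'])
    return [(round(d['confidence'],2),np.round(R.T@(np.array(d['at'])-t),1)) for d in viewer.pinpoint(name,cam)[:2]]
def pix(X,cam):
    i=viewer.camera_info(cam); p=np.array(i['camera_matrix'])@(np.array(i['R'])@np.array(X)+np.array(i['t'])); return p[:2]/p[2]
E
python3 - <<'E'
from h import *
o=robot.observe(); print({k:np.round(v,3) for k,v in o.items()})
for c in('scene','top'):
    save(c,c+'0.png')
    i=viewer.camera_info(c);print(c,np.round(-np.array(i['R']).T@np.array(i['t'])),np.round(np.array(i['R']),2).tolist(),i['camera_matrix'])
    for n in ['eye','pole_grip','pole_tip','rest_seat','pole','cell','cover','tape','tape2','flask','spray','carton','knife','jig']: print(n,pin(n,c))
E
```

```text
pics
{'t': np.float64(0.0), 'joints': array([-1.367,  0.468, -0.012,  1.604,  0.006,  1.071, -0.056]), 'joint_velocities': array([-0.   ,  0.002, -0.002,  0.001, -0.   , -0.001,  0.001]), 'joint_torque': array([-0.0000e+00, -5.2057e+01, -1.3000e-02, -2.4376e+01, -5.7000e-02,
        1.7000e-02,  0.0000e+00]), 'tcp_pos': array([158.725, 629.743, 213.649]), 'tcp_rot': array([-3.870e-01, -3.118e+00,  3.000e-03]), 'contact_force': array([-0.401, -0.325, -0.401]), 'wrist_torque': array([-0.004, -0.025,  0.055]), 'grip_force': np.float64(0.0), 'grip_width': np.float64(0.999)}
scene [-270.  599. 1600.] [[-0.57, -0.82, -0.02], [-0.66, 0.47, -0.59], [0.49, -0.32, -0.81]] [[475.89808419   0.         321.53317345]
 [  0.         475.89808419 197.3796034 ]
 [  0.           0.           1.        ]]
eye [(0.95, array([614.5,  11. , 298.7]))]
pole_grip [(0.86, array([ 478.3, -354.3,   74.5]))]
pole_tip [(0.93, array([ 602.2, -345.8,   81.5]))]
rest_seat [(0.7, array([ 470.4, -348.1,   76.5])), (0.2, array([ 512.7, -525. ,   -3.8]))]
pole [(0.63, array([ 479.9, -357.3,   61.8]))]
cell [(0.7, array(
[... 951 characters left out ...]
 (0.55, array([ 465.7, -352.7,   77.7]))]
pole [(0.73, array([ 477.8, -348.8,   57.7]))]
cell [(0.7, array([7.448e+02, 1.290e+01, 6.000e-01]))]
cover [(0.96, array([520.5, 321.7,  -1.3])), (0.35, array([ 517.1, -528.4,   -5.8]))]
tape [(0.93, array([ 5.182e+02, -5.279e+02, -3.000e-01])), (0.71, array([ 374.6, -526.8,    3.9]))]
tape2 [(0.93, array([ 5.182e+02, -5.279e+02, -3.000e-01])), (0.71, array([ 374.6, -526.8,    3.9]))]
flask [(0.65, array([ 633.4, -451. ,    0.8])), (0.27, array([633.7, 462.8,   1. ]))]
spray [(0.65, array([634.9, 460.6,   2.3]))]
carton [(0.89, array([451. , 597.3,   1.4]))]
knife [(0.57, array([384. ,  97.8,   1.8])), (0.34, array([ 478.5, -348.4,   77. ]))]
jig []
```

View pics/scene0.png

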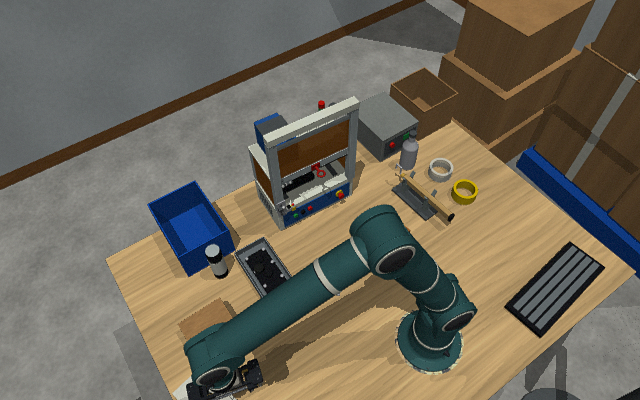

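View pics/top0.png

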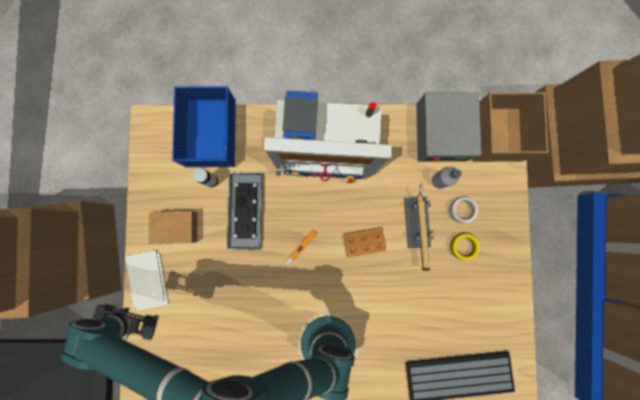

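The rest with the pull-hook is to the right of the cell, at about pixel (424,225) in top. The tray is on the left, and the red eye is at about (325,171) in top and (320,173) in scene. Next I'll refine the measurements with colour, silhouettes and triangulation.

```bash
cat >> h.py <<'E'
def P(cam):
    i=viewer.camera_info(cam); return np.array(i['camera_matrix'])@np.c_[np.array(i['R']),np.array(i['t'])]
def tri(a,b):
    X=cv2.triangulatePoints(P('scene'),P('top'),np.array(a,float),np.array(b,float)); return (X[:3]/X[3]).ravel()
def onz(p,cam,z):
    M=P(cam); H=M[:,[0,1,3]].copy(); H[:,2]+=M[:,2]*z; q=np.linalg.solve(H,[p[0],p[1],1]); return q[:2]/q[2]
E
python3 - <<'E'
from h import *
ims={}
for c,(x,y) in (('scene',(320,173)),('top',(325,171))):
    im=save(c,c+'1.png'); ims[c]=im
    a=im[y-30:y+30,x-40:x+40]; b=cv2.resize(a,None,fx=5,fy=5,interpolation=cv2.INTER_NEAREST)
    px,py=np.round(pix([480,-350,80],c)).astype(int)
    d=im[py-60:py+60,px-80:px+80]; d=cv2.resize(d,(400,300),interpolation=cv2.INTER_NEAREST)
    ims[c]=np.hstack([b,d])
    print(c,'crop2 origin',px-80,py-60)
    for n in('pole','eye','rest_seat'):
        for s in viewer.silhouettes(n,c)[:2]:
            ys,xs=np.nonzero(s['mask']); print(n,s['confidence'],len(xs),xs.mean().round(1),ys.mean().round(1),xs.min(),xs.max(),ys.min(),ys.max())
            if n=='pole' : np.save(f'pole_{c}.npy',s['mask']) if s['confidence']>.5 else 0
    for n in('eye','pole_grip','pole_tip'):
        print(n,[ (a,b,pix(b,c).round(1)) for a,b in pin(n,c)[:1]])
cv2.imwrite('pics/crops.png',np.vstack([ims['scene'],ims['top']])[:,:,::-1])
E
```

```text
scene crop2 origin 336 126
pole 0.58 440 427.5 196.5 397 452 165 219
eye 0.56 2823 313.5 150.1 278 349 116 186
eye 0.52 466 439.5 169.8 428 452 158 182
rest_seat 0.56 734 415.2 200.0 394 436 172 220
eye [(0.7, array([614.2,  12.7, 298.7]), array([321.1, 171.5]))]
pole_grip [(0.7, array([ 481.1, -350.8,   75.1]), array([415.4, 186.9]))]
pole_tip [(0.56, array([ 599.2, -348.4,   79.1]), array([396., 168.]))]
top crop2 origin 341 159
pole 0.79 509 422.3 234.0 416 428 194 270
eye 0.7 944 323.1 161.4 280 372 154 180
rest_seat 0.58 873 415.4 222.3 404 432 197 248
rest_seat 0.47 537 422.3 232.6 417 428 187 269
eye [(0.68, array([613.1,  18.9, 296.7]), array([324. , 175.5]))]
pole_grip [(0.82, array([ 480.8, -351.1,   79.9]), array([421.4, 218.3]))]
pole_tip [(0.81, array([ 601.7, -345.9,   78.2]), array([419.1, 186.4]))]
```

View pics/crops.png

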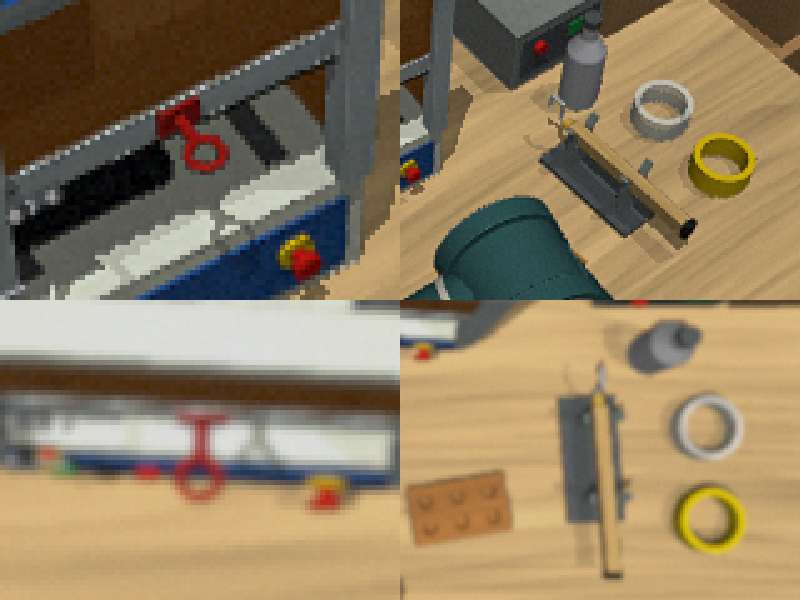

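```bash
python3 - <<'E'
from h import *
print('eye',tri((320.9,173.3),(324.7,176.1)))
for c in('scene','top'):
    m=np.load(f'pole_{c}.npy'); ys,xs=np.nonzero(m)
    W=np.array([onz((x,y),c,75) for x,y in zip(xs,ys)])
    # keep shaft only
    W=W[(W[:,0]>300)&(W[:,0]<545)]
    bins=np.digitize(W[:,0],np.arange(300,546,12)); 
    C=np.array([[W[bins==b,0].mean(),(W[bins==b,1].min()+W[bins==b,1].max())/2] for b in np.unique(bins) if (bins==b).sum()>4])
    k=np.polyfit(C[:,0],C[:,1],1); print(c,'yaw',np.arctan(k[0]),'y at 480',np.polyval(k,480),'resid',(C[:,1]-np.polyval(k,C[:,0])).std(),'x range',W[:,0].min(),W[:,0].max())
# tail end & ferrule from crops; rail of guard yaw: stem of eye
a=viewer.camera_info('top')
s,t=(np.array([201,413-300])/5+[285,141]-.5),(324.7,176.1)
print('stem',onz(s,'top',295),onz(t,'top',295))
q=kin.ik([505,-350,56],Rn.from_matrix(np.array([[0,1,0],[1,0,0],[0,0,-1.]])).as_rotvec()); print(q)
q=kin.ik([505,-350,56],[0,np.pi,0]); print('y closes along y',q)
E
```

```text
eye [611.35668744  16.11257357 293.99744705]
scene yaw 0.05621216799378541 y at 480 -354.2316565871837 resid 2.266493885579939 x range 300.58827580461593 543.751229264383
top yaw 0.05336639157710002 y at 480 -351.5152390053703 resid 0.6823920441482103 x range 302.8055754757366 542.6454815185979
stem [654.16329199  16.27706886] [611.49920388  16.48841638]
[ 0.18998178  0.64478215  0.49065872  1.82507607 -0.41650372  0.77543553
  0.89951822]
y closes along y [ 0.04957085  0.70056084  0.69532249  1.83422317 -0.59573147  0.8271472
  2.61837899]
```

```bash
cat >> h.py <<'E'
def ori(yaw,pitch=0):  # tool down, tool y along pole y; pitch>0 lifts hook
    B=np.array([[-1,0,0],[0,1,0],[0,0,-1.]])
    return (Rn.from_euler('z',yaw)*Rn.from_euler('y',-pitch)*Rn.from_matrix(B)).as_rotvec()
def st(): 
    o=robot.observe(); print(round(o['t'],2),np.round(o['tcp_pos'],1),'F',np.round(o['contact_force'],2),'T',np.round(o['wrist_torque'],3),'g',np.round([o['grip_width'],o['grip_force']],3)); return o
E
python3 - <<'E'
from h import *
Y=.054
for p,y in (([330,330,400],.5),([420,0,400],0),([505,-350,230],Y)):
    print(kin.ik(p,ori(y)))
    robot.movep(p,ori(y)); o=st(); print(np.round(o['joints'],2))
print(kin.ik([520,16,290],ori(0)))
E
```

```text
[-8.86123575e-01  4.22620736e-03  2.91274455e-02  1.77274735e+00
 -1.25743981e-04  1.36462089e+00  1.21382568e+00]
3.66 [329.6 330.6 399.6] F [-0.02  0.29 -0.5 ] T [0.036 0.008 0.012] g [1. 0.]
[-0.89  0.01  0.03  1.77 -0.    1.36  1.21]
[-0.55614204 -0.12432604  0.43279085  1.88106344  0.05305987  1.37376492
  1.4341061 ]
4.95 [420.1   1.6 399.9] F [ 0.46 -0.02 -0.99] T [-0.007  0.019  0.041] g [1.001 0.   ]
[-0.56 -0.12  0.43  1.88  0.05  1.37  1.43]
[-0.17942993  0.56518175  1.04363968  1.72671235 -0.52866059  1.16222164
  2.64069229]
6.42 [ 505.9 -348.6  230. ] F [ 0.67 -0.28 -0.41] T [ 0.04  -0.021  0.022] g [0.999 0.   ]
[-0.18  0.56  1.04  1.73 -0.53  1.16  2.64]
[-1.11142419  0.32604619  1.26408746  1.88208968 -0.33677099  1.17860796
  1.84055927]
```

```bash
python3 - <<'E'
from h import *
Y=.054
robot.goto_joints([0.6,.4,0,1.7,0,np.pi-2.1,2.2]); st()
p=[507,-350,150]
print(kin.ik(p,ori(Y)))
robot.movep(p,ori(Y)); o=st(); print(np.round(o['joints'],2))
save('scene','s2.png')
robot.servo_line([507,-350,57],feed=100); st()
grip(0.0,45); st()
save('top','t2.png')
a=cv2.imread('pics/s2.png');b=cv2.imread('pics/t2.png')
cv2.imwrite('pics/g.png',np.hstack([cv2.resize(a[100:300,300:500],(400,400)),cv2.resize(b[140:300,340:500],(400,400))]))
E
```

```text
7.41 [ 484.9 -372.2  217.2] F [-0.09  0.15  0.41] T [ 0.038  0.037 -0.023] g [0.999 0.   ]
[ 0.56139704  0.48072524 -0.01521911  1.7448326   0.00887188  0.91610131
  2.16729663]
7.81 [ 506.8 -349.2  149.1] F [ 0.97 -0.41 -0.02] T [0.033 0.009 0.012] g [1.001 0.   ]
[ 0.56  0.48 -0.01  1.74  0.01  0.92  2.17]
8.94 [ 507.5 -350.3   57.7] F [-0.2  -0.35 -0.13] T [ 0.026 -0.041  0.045] g [0.996 0.   ]
10.0 [ 507.  -350.1   57. ] F [-0.36 -1.15  0.08] T [-0.053 -0.027 -0.018] g [ 0.239 44.986]
```

View pics/g.png

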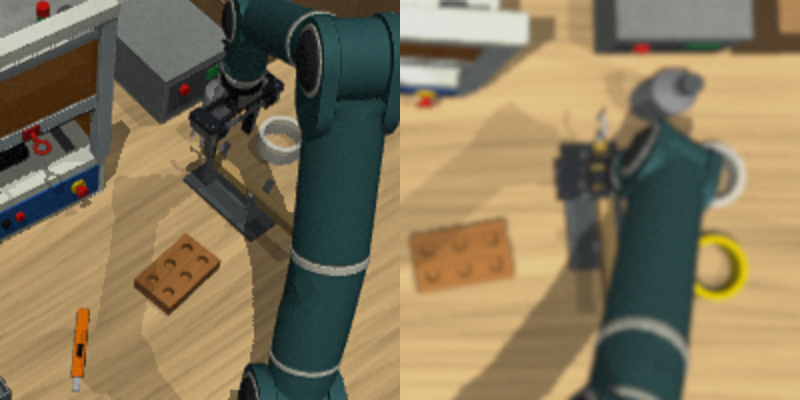

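```bash
python3 - <<'E'
from h import *
robot.servo_line([507,-350,200],feed=120); st()
robot.servo_line([470,-250,305],feed=150); 
robot.servo_line([475,16,305],feed=150,rotation=ori(0)); o=st(); print(np.round(o['joints'],2))
for c in('scene','top'):
    save(c,c+'3.png')
    for n in('eye','pole_tip','pole_grip'): print(c,n,[(a,b,pix(b,c).round(1)) for a,b in pin(n,c)])
a=cv2.imread('pics/scene3.png');b=cv2.imread('pics/top3.png')
cv2.imwrite('pics/g2.png',np.hstack([cv2.resize(a[110:210,270:370],(400,400)),cv2.resize(b[140:240,275:375],(400,400))]))
E
```

```text
11.39 [ 506.5 -349.7  199. ] F [ 0.14 -0.07 -1.8 ] T [ 0.024 -0.101 -0.016] g [ 0.239 44.984]
14.47 [475.   15.3 305. ] F [-0.14  0.42 -1.64] T [-0.002 -0.059  0.041] g [ 0.236 44.984]
[ 0.15  0.1  -0.27  1.89  0.03  1.16  1.44]
scene eye [(0.72, array([613.5,  15.4, 295.2]), array([320.6, 172.6])), (0.39, array([450.5, 593.8,  -0.6]), array([211.7, 331.6]))]
scene pole_tip []
scene pole_grip [(0.72, array([448.4,  17.5, 323.1]), array([348.4, 199.2]))]
top eye [(0.94, array([613.1,  17. , 294.7]), array([324.5, 175.6]))]
top pole_tip []
top pole_grip []
```

View pics/g2.png

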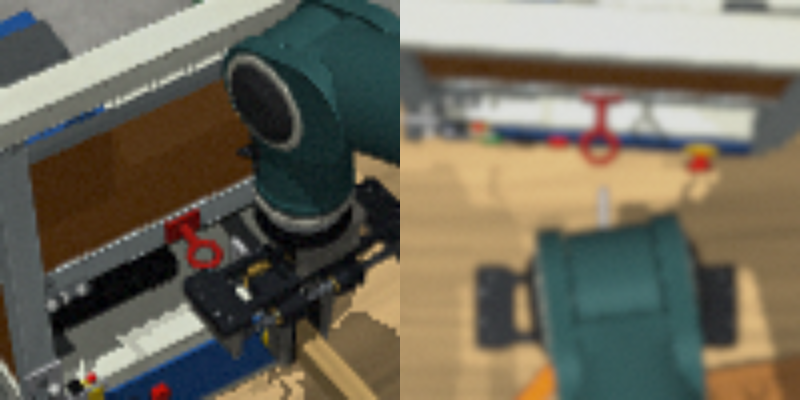

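The top view shows the crook end at about pixel (325.3,186.5), short of the eye ring centre at (324.7,175.5). The gripper hides the hook in the scene view.

```bash
python3 - <<'E'
from h import *
im=cv2.imread('pics/top3.png')
print(im[180:196,318:334].min(2)) 
for z in(352,357,362): print(z,onz((325.3,186.3),'top',z))
print('eye top',onz((324.6,175.2),'top',294), tri((320.9,173.0),(324.6,175.4)))
for n in range(2):
    for c in('scene','top'):
        viewer.read_camera(c); print(c,pin('eye',c)[:1])
E
```

```text
[[131 129 121 107  83  74  71  66  70  87 102 115 119 122 121 123]
 [132 129 128 120 109  98  95  94  97 110 116 122 119 124 123 122]
 [127 128 129 126 120 118 117 116 119 121 125 124 126 126 124 127]
 [126 126 126 125 124 122 122 126 125 125 126 127 129 126 126 127]
 [126 126 125 123 122 124 126 125 126 124 127 127 128 125 129 128]
 [125 125 126 126 125 124 125 127 126 125 128 126 127 128 126 129]
 [125 126 127 128 127 123 130 134 132 127 128 128 127 127 129 128]
 [127 127 129 128 126 127 138 150 144 132 128 128 129 128 129 130]
 [129 127 129 129 128 128 144 161 155 134 129 130 127 127 126 128]
 [125 127 125 126 127 127 146 165 157 136 126 124 123 121 120 119]
 [122 120 123 123 122 125 143 168 157 131 120 115 108 104 104 105]
 [119 117 117 115 117 119 140 163 154 132 114 104  90  83  81  82]
 [112 112 113 113 112 114 138 164 153 128 109  90  78  73  73  72]
 [111 111 112 112 114 118 139 163 155 130 112  92  78  71  72  71]
 [113 114 114 112 113 116 138 162 155 128 108  91  78  71  70  70]
 [114 116 116 114 114 115 133 156 148 122 100  84  70  69  65  63]]
352 [571.60813644  16.10286218]
357 [571.03150636  16.22502922]
362 [570.45487629  16.34719627]
eye top [614.59029757  16.77567444] [613.10134753  15.69025275 293.71066267]
scene [(0.61, array([611.6,  11.7, 298.4]))]
top [(0.88, array([611.5,  18.2, 294.9]))]
scene []
top [(0.93, array([611.7,  20.7, 295.9]))]
```

```bash
python3 - <<'E'
from h import *
s=[]
for c in('top',):
    ims=[viewer.read_camera(c).astype(float) for _ in range(4)]
im=np.mean(ims,0); red=np.clip(im[:,:,0]-1.0*im[:,:,1:].max(2),0,None)
r=red[162:186,314:336]
print(r.round().astype(int))
E
```

```text
[[  4   5   6   6   7  12  22  23  18  15  13  15  15  16  16  18  18  14
   12  15  17  16]
 [  0   0   0   0   0   9  31  43  40  35  34  32  32  33  34  35  27  15
    8   6   7   6]
 [  0   0   0   0   0   6  30  52  60  60  64  64  62  58  57  56  36  15
    2   0   0   0]
 [  0   0   0   0   0   2  12  26  36  51  78  96  74  49  39  33  21   7
    0   0   0   0]
 [  0   0   0   0   0   0   2   6  10  28  69  97  59  22  10   8   5   1
    0   0   0   0]
 [  0   0   0   0   0   0   0   0   2  20  62  92  48  11   0   0   0   0
    0   0   0   0]
 [  0   0   0   0   0   0   0   0   0  20  61  88  43   9   0   0   0   0
    0   0   0   0]
 [  0   0   0   0   0   0   0   0   0  21  64  85  39   8   0   0   0   0
    0   0   0   0]
 [  0   0   0   0   0   0   0   0   4  26  71  86  39   9   0   0   0   0
    0   0   0   0]
 [  0   0   0   0   0   0   0   2  14  42  85  95  50  16   2   0   0   0
    0   0   0   0]
 [  0   0   0   0   0   0   0  22  43  70 101 105  72  38  14   1   0   0
    0   0   0   0]
 [  0   0   0   0   0   0  12  56  81  84  74  77  88  74  43   5   0   0
   
[... 432 characters left out ...]
0  41  55  76  80  54  34  28
   28  28  28  27]
 [ 32  32  31  32  32  38  53  71  83  74  66  68  80  84  66  45  35  33
   34  34  34  35]
 [ 32  33  33  33  32  34  41  55  70  79  80  82  82  67  48  38  35  35
   36  36  36  36]
 [ 32  32  33  33  33  33  35  41  50  55  58  58  56  47  40  35  35  36
   36  36  35  34]
 [ 32  32  33  33  34  34  34  36  38  40  41  41  41  38  36  34  34  35
   36  35  35  34]
 [ 33  34  34  34  35  34  34  35  36  35  35  36  34  34  34  34  33  34
   34  34  34  34]
 [ 36  34  34  34  35  35  34  36  35  35  36  35  34  34  34  34  35  34
   34  34  34  33]
 [ 36  35  35  35  36  35  36  35  35  35  35  35  35  36  34  34  34  34
   34  34  34  34]]
```

```bash
python3 - <<'E'
from h import *
print(onz((324.4,176.1),'top',294),tri((320.9,173.3),(324.4,176.1)))
a=[pix([612,16,294],'top'),pix([612,16,304],'top')];print(a)
E
```

```text
[611.64397327  17.4398877 ] [610.94467678  16.75515909 294.917452  ]
[array([324.84271533, 175.989873  ]), array([324.91311565, 175.55312706])]
```

```bash
python3 - <<'E'
from h import *
robot.servo_line([519,17,305],feed=60); st()
ims=[viewer.read_camera('top') for _ in range(2)]
im=np.mean(ims,0).astype(np.uint8)
cv2.imwrite('pics/t4.png',cv2.resize(im[150:210,285:365,::-1],None,fx=10,fy=10,interpolation=cv2.INTER_NEAREST))
st()
E
```

```text
16.35 [518.7  17.  304.9] F [-0.42  1.07 -2.25] T [ 0.018 -0.096  0.002] g [ 0.241 44.984]
16.45 [518.7  17.  305.1] F [-0.08  0.81 -2.46] T [ 0.015 -0.105 -0.014] g [ 0.234 44.984]
```

View pics/t4.png

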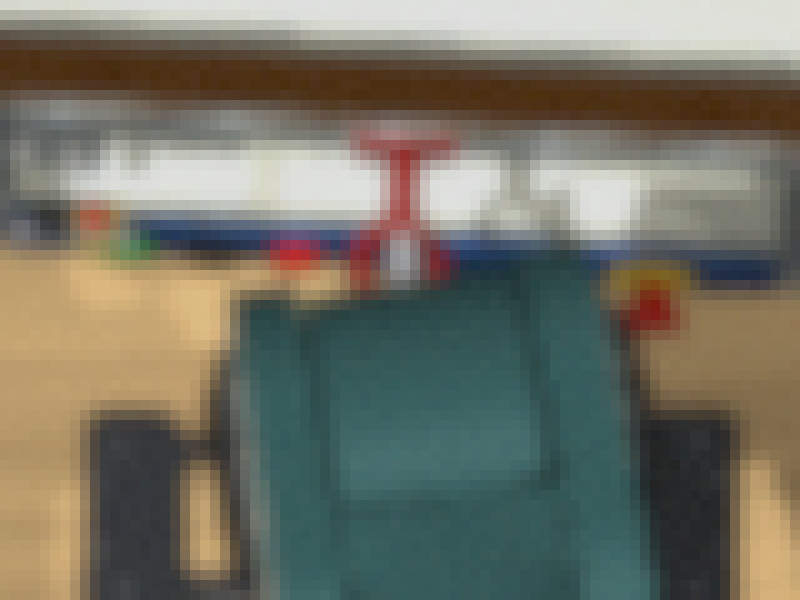

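The crook sits over the ring in both directions, at column 402 of the crop with ring edges at 360 and 445. Now I'll lower it, watching the force.

```bash
python3 - <<'E'
from h import *
o=st(); F0=np.mean([robot.observe()['contact_force'] for _ in range(5)],0)
z=305
for z in (290,280,274,270,266,262,258,255):
    robot.servo_line([519,17,z],feed=50); o=robot.observe(); d=o['contact_force']-F0
    print(z,np.round(o['tcp_pos'],1),np.round(d,1),np.round(o['wrist_torque'],2))
    if np.linalg.norm(d)>4: break
st()
im=viewer.read_camera('top'); cv2.imwrite('pics/t5.png',cv2.resize(im[150:210,285:365,::-1],None,fx=5,fy=5,interpolation=cv2.INTER_NEAREST))
E
```

```text
16.45 [518.7  17.  305.1] F [-0.08  0.81 -2.46] T [ 0.015 -0.105 -0.014] g [ 0.234 44.984]
290 [518.8  17.  289.6] [ 1.3 -0.9  0.3] [ 0.   -0.04  0.01]
280 [518.8  17.  279.6] [-0.  -0.8 -0.1] [ 0.04 -0.1   0.02]
274 [518.8  17.  273.6] [ 0.4 -0.5  0.5] [ 0.04 -0.13  0.05]
270 [518.9  17.  269.8] [-0.3 -1.6  0.3] [ 0.01 -0.05 -0.03]
266 [518.8  17.  265.7] [0.7 0.1 0.2] [ 0.02 -0.06  0.01]
262 [518.8  17.  261.7] [ 0.1 -0.8 -0. ] [-0.01 -0.09 -0.02]
258 [518.8  17.  257.7] [-0.9 -0.8 -0.4] [ 0.02 -0.11  0.  ]
255 [518.9  17.  254.8] [-0.1 -0.6 -0.7] [ 0.03 -0.15 -0.04]
18.77 [518.9  17.  254.8] F [-0.22  0.25 -3.13] T [ 0.027 -0.147 -0.045] g [ 0.24  44.984]
```

```bash
cat > pull.py <<'E'
from h import *
import sys
z0,z1,step,feed,lim=map(float,sys.argv[1:6])
grip(0.0,60)
z=z0
while z>z1:
    z-=step; robot.servo_line([519,17,z],feed=feed)
    f=[];t=[]
    for _ in range(4): o=robot.observe(); f.append(o['contact_force']);t.append(o['wrist_torque']); robot.hold(.01)
    f=np.mean(f,0);t=np.mean(t,0)
    print(round(o['t'],2),z,np.round(o['tcp_pos'],1),np.round(f+[0,0,2.3],1),np.round(t,2))
    if f[2]+2.3>lim or np.hypot(f[0],f[1])>6: print('LIM');break
E
python3 pull.py 255 165 6 40 6.5
```

```text
19.36 249.0 [518.8  17.  248.8] [-0.2 -0.6  0.5] [ 0.03 -0.12 -0.01]
19.69 243.0 [518.8  17.  242.7] [ 0.5 -0.3  0.4] [ 0.03 -0.1  -0.  ]
20.02 237.0 [518.7  17.  236.6] [-0.2 -0.1  0.2] [ 0.02 -0.1  -0.01]
20.36 231.0 [518.8  17.  230.6] [-0.2 -0.1  0. ] [ 0.01 -0.1   0.  ]
20.69 225.0 [518.8  17.  224.7] [0.2 0.2 0.2] [ 0.01 -0.09 -0.01]
21.02 219.0 [518.8  17.  218.7] [0.1 0.2 0.6] [ 0.03 -0.13  0.04]
21.36 213.0 [518.8  17.  212.6] [ 0.2 -0.   0.6] [ 0.01 -0.14  0.  ]
21.69 207.0 [518.8  17.  206.7] [-0.3 -0.1  0.2] [ 0.04 -0.13 -0.01]
22.02 201.0 [518.8  17.  200.7] [-0.1 -0.1  0.6] [ 0.03 -0.14 -0.01]
22.36 195.0 [518.8  17.  194.7] [-0.1  0.3  0.2] [ 0.03 -0.16 -0.  ]
22.69 189.0 [518.8  17.  188.7] [-0.1 -0.1  0.9] [ 0.02 -0.15 -0.01]
23.02 183.0 [518.8  17.  182.7] [0.3 0.1 0.4] [ 0.03 -0.15 -0.02]
23.36 177.0 [518.8  17.  176.7] [ 0.6 -0.2  0.5] [ 0.05 -0.16  0.  ]
23.69 171.0 [518.7  17.  170.7] [0.1 0.2 0.7] [ 0.04 -0.18 -0.  ]
24.02 165.0 [518.8  17.  164.7] [0.5 0.1 0.9] [ 0.02 -0.15 -0.03]
```

Forces are tiny, so I'll check that the guard is really following.

```bash
python3 - <<'E'
from h import *
ims=[]
for c in('scene','top'):
    im=viewer.read_camera(c); ims.append(im)
    for n in('eye','pole_tip'): print(c,n,[(a,b,pix(b,c).round(1)) for a,b in pin(n,c)])
a,b=ims
cv2.imwrite('pics/g6.png',np.hstack([cv2.resize(a[110:210,260:360],(400,400)),cv2.resize(b[140:240,275:375],(400,400))])[:,:,::-1])
E
```

```text
scene eye [(0.67, array([632.6, 461.4,   3. ]), array([221. , 272.5])), (0.59, array([611.9,  11.7, 211.5]), array([322.1, 186.8]))]
scene pole_tip []
top eye [(0.62, array([612.4,  17.9, 207.6]), array([323.7, 179.4])), (0.53, array([ 465.5, -350.2,   80.1]), array([421.2, 222.4]))]
top pole_tip []
```

View pics/g6.png

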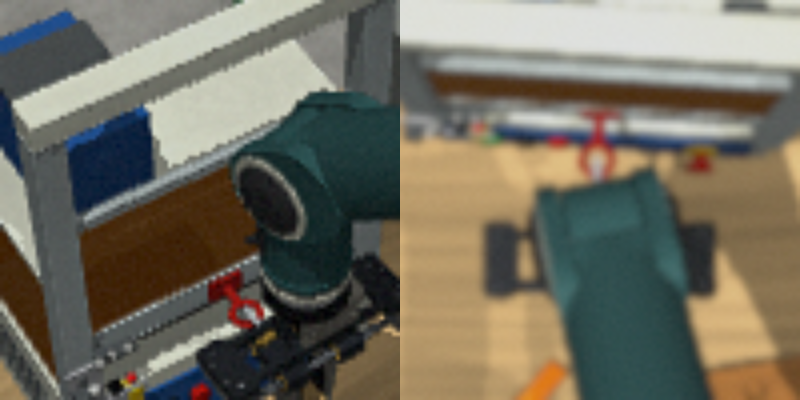

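The guard is following: the eye is now at z≈209, 45 above the TCP as predicted, with the ring around the crook. I'll go on in finer steps.

```bash
sed -i 's/^grip/#grip/' pull.py; python3 pull.py 165 147 3 30 6.5; python3 pull.py 147 98 1.5 15 7.5
```

```text
24.61 162.0 [519.   17.  161.9] [ 0.  -0.1  1.4] [ 0.01 -0.07 -0.02]
24.89 159.0 [519.   17.  158.9] [-0.3 -0.1  1.7] [ 0.02 -0.19  0.02]
25.18 156.0 [519.   17.  155.8] [-0.5  0.1  1.6] [ 0.03 -0.21 -0.01]
25.46 153.0 [518.9  17.  152.8] [0.3 0.1 1.1] [ 0.03 -0.17 -0.02]
25.74 150.0 [518.9  17.  149.8] [-0.  -0.   1.4] [ 0.01 -0.18  0.03]
26.02 147.0 [518.9  17.  146.8] [-0.2  0.   1. ] [ 0.02 -0.16  0.  ]
26.31 145.5 [518.9  17.  145.4] [-0.3  0.1  2.5] [ 0.01 -0.11  0.  ]
26.59 144.0 [519.   17.  143.9] [-0.4  0.3  2.3] [ 0.03 -0.12 -0.01]
26.88 142.5 [518.9  17.  142.4] [-0.7 -0.1  2.1] [ 0.03 -0.07  0.02]
27.16 141.0 [518.9  17.  140.9] [-0.5  0.5  2. ] [ 0.03 -0.11  0.03]
27.44 139.5 [519.   17.  139.4] [-0.9  0.1  1.5] [ 0.02 -0.12 -0.02]
27.73 138.0 [519.   17.  137.9] [-0.7  0.5  1.8] [ 0.01 -0.12 -0.02]
28.01 136.5 [519.1  17.  136.8] [-2.6 -0.3  5.8] [-0.   -0.09 -0.03]
28.29 135.0 [519.5  17.1 135.5] [-2.5 -0.   7.8] [-0.   -0.15 -0.01]
LIM
```

```bash
python3 - <<'E'
from h import *
st()
ims=[]
for c in('scene','top'):
    im=viewer.read_camera(c); ims.append(im)
    for n in('eye','interlock','sash'): print(c,n,[(a,b,pix(b,c).round(1)) for a,b in pin(n,c)])
a,b=ims
cv2.imwrite('pics/g7.png',np.hstack([cv2.resize(a[120:220,250:350],(400,400),interpolation=cv2.INTER_CUBIC),cv2.resize(b[150:200,285:335],(400,400),interpolation=cv2.INTER_CUBIC)])[:,:,::-1])
st()
E
```

```text
28.3 [519.5  17.1 135.5] F [-3.31 -0.27  5.57] T [ 0.04  -0.155 -0.013] g [ 0.236 60.   ]
scene eye [(0.6, array([614. ,  13.8, 184.3]), array([321.4, 191.1])), (0.5, array([ 470.3, -349.1,   76.6]), array([416.9, 188.6]))]Traceback (most recent call last):
  File "<stdin>", line 6, in <module>
  File "h.py", line 8, in pin
    return [(round(d['confidence'],2),np.round(R.T@(np.array(d['at'])-t),1)) for d in viewer.pinpoint(name,cam)[:2]]
                                                                                      ~~~~~~~~~~~~~~~^^^^^^^^^^
ValueError: it knows: carton, cell, cover, eye, flask, jig, knife, pole, pole_grip, pole_tip, rest_seat, spray, tape
```

```bash
python3 - <<'E'
from h import *
st()
ims=[]
for c in('scene','top'):
    im=viewer.read_camera(c); ims.append(im)
    print(c,[(a,b,pix(b,c).round(1)) for a,b in pin('eye',c)])
a,b=ims
cv2.imwrite('pics/g7.png',np.hstack([cv2.resize(a[120:240,250:350],(500,600),interpolation=cv2.INTER_CUBIC),cv2.resize(b[140:260,295:355],(300,600),interpolation=cv2.INTER_CUBIC)])[:,:,::-1])
E
```

```text
28.4 [519.4  17.1 135.5] F [-2.29  0.64  6.3 ] T [ 0.003 -0.192  0.005] g [ 0.235 60.   ]
scene [(0.7, array([611.4,  15.2, 184.3]), array([321.5, 191.8]))]
top [(0.77, array([611.3,  17.6, 181.6]), array([323.7, 180.7]))]
```

View pics/g7.png

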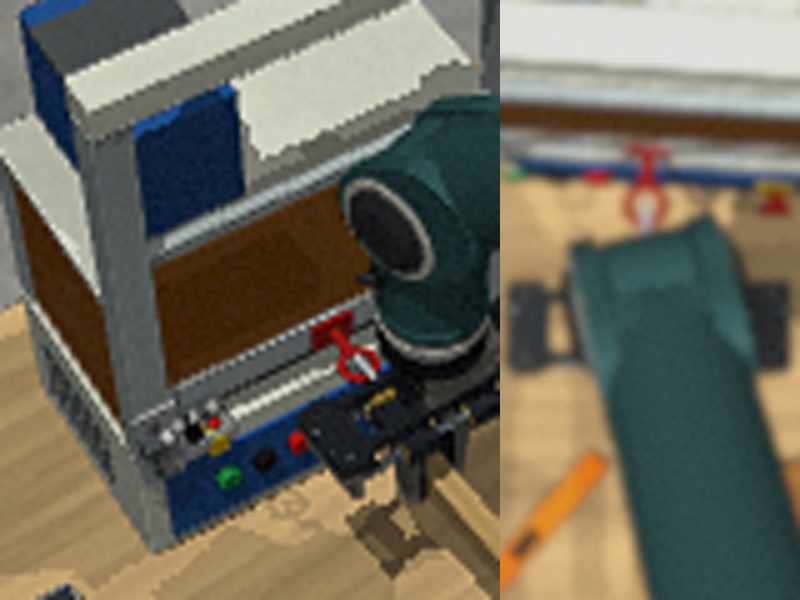

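The eye is at z≈183, so sash ≈0.132. That isn't home yet (at least 0.138), so this should be the roller catch. The red plunger still shows at (212,422) in the crop. I'll continue in half-millimetre steps.

```bash
python3 pull.py 135 125 0.5 6 9.3
```

```text
28.88 134.5 [519.4  17.1 135. ] [-2.6  0.2  7.6] [ 0.04 -0.17 -0.01]
29.16 134.0 [519.4  17.1 134.3] [-2.  -0.4  6.9] [ 0.05 -0.23  0.02]
29.44 133.5 [519.3  17.1 133.6] [-1.5  0.4  6.6] [ 0.07 -0.33  0.04]
29.73 133.0 [519.2  17.  133. ] [-0.6  0.8  5.8] [ 0.11 -0.43  0.02]
30.01 132.5 [519.2  17.1 132.5] [0.  0.4 5.3] [ 0.14 -0.51  0.04]
30.29 132.0 [519.1  17.  132. ] [0.4 0.8 5.2] [ 0.13 -0.59  0.05]
30.57 131.5 [519.1  17.  131.5] [1.  0.6 4.8] [ 0.13 -0.62  0.08]
30.86 131.0 [519.1  17.  130.9] [0.9 1.1 5. ] [ 0.18 -0.65  0.05]
31.14 130.5 [519.   17.  130.4] [1.3 0.6 4.2] [ 0.15 -0.7   0.07]
31.43 130.0 [519.   17.  129.9] [1.  1.  4.6] [ 0.17 -0.72  0.05]
31.71 129.5 [519.   17.  129.4] [1.9 0.7 4.1] [ 0.17 -0.71  0.07]
31.99 129.0 [519.   17.  128.9] [1.7 1.1 3.7] [ 0.17 -0.72  0.07]
32.27 128.5 [518.9  17.  128.4] [1.8 0.5 3.8] [ 0.17 -0.73  0.08]
32.56 128.0 [518.9  17.  127.9] [1.8 0.4 3.8] [ 0.16 -0.69  0.06]
32.84 127.5 [519.   17.  127.5] [1.6 1.1 4.3] [ 0.15 -0.7   0.04]
33.12 127.0 [519.  17. 127.] [1.8 0.8 3.9] [ 0.2  -0.7   0.04]
33.41 126.5 [518.9  17.  126.4] [2.  0.9 3.5] [ 0.15 -0.73  0.09]
33.69 126.0 [518.9  17.  125.9] [1.7 0.9 4.2] [ 0.15 -0.67  0.06]
33.98 125.5 [519.   17.  125.4] [1.8 0.7 3.9] [ 0.15 -0.68  0.05]
34.26 125.0 [519.  17. 125.] [1.1 0.6 3.4] [ 0.16 -0.64  0.05]
```

```bash
python3 - <<'E'
from h import *
for k in range(2):
  for c in('scene','top'):
    im=viewer.read_camera(c)
    print(c,[(a,b,pix(b,c).round(1)) for a,b in pin('eye',c)])
    if k==0: cv2.imwrite(f'pics/{c}8.png',im[:,:,::-1])
print(pin('pole','scene'),pin('pole_grip','scene'))
st()
# ring colour centroid scene
for f in('s','n'): pass
a=cv2.imread('pics/scene8.png');b=cv2.imread('pics/top8.png')
cv2.imwrite('pics/g8.png',np.hstack([cv2.resize(a[150:250,260:380],(480,400),interpolation=cv2.INTER_CUBIC),cv2.resize(b[160:260,290:365],(300,400),interpolation=cv2.INTER_CUBIC)]))
E
```

```text
scene [(0.79, array([610.9,  15.9, 171.9]), array([321.5, 193.9])), (0.64, array([ 467.4, -347. ,   76.2]), array([417. , 189.4]))]
top [(0.75, array([613.8,  16.2, 168.7]), array([324. , 180.4]))]
scene [(0.83, array([613.4,  13.1, 171.1]), array([321.7, 193.3]))]
top [(0.81, array([612.4,  20.2, 171.8]), array([322.9, 180.7])), (0.74, array([448.9, 598.9,   3.6]), array([175.9, 227.7]))]
[(0.78, array([489.3,  16.4, 131.8])), (0.17, array([ 469.2, -348.8,   77.9]))] [(0.8, array([491.7,  17.2, 142.3])), (0.74, array([ 469.8, -348.6,   73.6]))]
34.77 [518.9  17.  125. ] F [ 1.57 -0.61  0.95] T [ 0.202 -0.645  0.015] g [ 0.234 59.997]
```

View pics/g8.png

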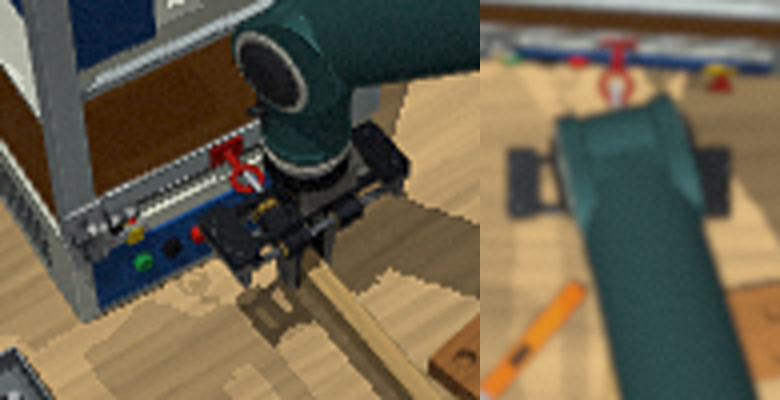

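The eye is now at z≈171 (sash 0.144), so the guard is moving with the hook and the pole is close to level. Continuing to the stop.

```bash
python3 pull.py 125 104 1 10 7.5;  python3 - <<'E'
from h import *
for k in range(2):
  for c in('scene','top'):
    im=viewer.read_camera(c)
    print(c,[(a,b,pix(b,c).round(1)) for a,b in pin('eye',c)])
    if k==0: cv2.imwrite(f'pics/{c}9.png',im[:,:,::-1])
E
```

```text
35.04 124.0 [518.9  17.  123.8] [1.8 1.  2.8] [ 0.15 -0.62  0.04]
35.33 123.0 [519.1  17.  123.2] [0.5 1.  5.3] [ 0.15 -0.61  0.03]
35.61 122.0 [519.4  17.  122.5] [-0.9  0.9  8.5] [ 0.11 -0.64  0.02]
LIM
scene [(0.59, array([611.1,  15.9, 170.8]), array([321.5, 194.1]))]
top [(0.55, array([614.6,  22. , 168.4]), array([322.4, 180.2]))]
scene [(0.72, array([612. ,  12.9, 171.2]), array([322. , 193.5]))]
top [(0.58, array([611.8,  18.2, 167.3]), array([323.4, 181. ]))]
```

```bash
python3 pull.py 122 121.7 0.3 5 7.5; python3 - <<'E'
from h import *
robot.hold(.2); st()
a=viewer.read_camera('scene')
f=lambda im:cv2.resize(im[185:225,265:315],(400,320),interpolation=cv2.INTER_CUBIC)
n=cv2.imread('pics/scene8.png'); m=cv2.imread('pics/scene3.png')
print(np.abs(a[160:200,290:340].astype(int)-cv2.imread('pics/scene9.png')[160:200,290:340,::-1]).mean(),np.abs(a[160:200,290:340].astype(int)-n[160:200,290:340,::-1]).mean())
cv2.imwrite('pics/g9.png',np.hstack([f(n),f(a[:,:,::-1])]))
E
```

```text
36.29 121.7 [519.4  17.1 122.4] [-0.9  0.4  9.5] [ 0.13 -0.62  0.05]
LIM
36.5 [519.4  17.1 122.4] F [-1.09 -0.03  7.61] T [ 0.167 -0.645  0.036] g [ 0.236 60.001]
3.384 7.9558333333333335
```

View pics/g9.png

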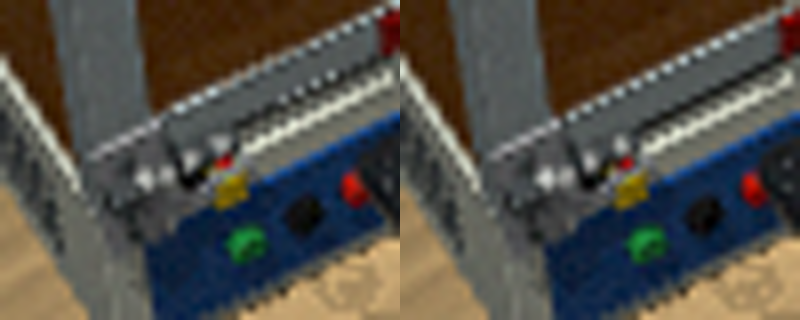

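The red tip at (222,163) has shrunk against the earlier frame. The force is also rising linearly at about 3 N/mm, 13 mm after the catch began, which fits the hard stop. I'll check the plunger numerically and then unhook.

```bash
python3 - <<'E'
from h import *
now=np.mean([viewer.read_camera('scene').astype(float) for _ in range(3)],0)
L={k:cv2.imread(f'pics/{k}.png')[:,:,::-1].astype(float) for k in('scene3','scene8','scene9')}; L['now']=now
for k,im in L.items():
    r=np.clip(im[:,:,0]-im[:,:,1:].max(2)-30,0,None)[200:210,288:298]; print(k,r.sum().round(), r.max())
g=lambda im:np.float32(cv2.cvtColor(im.astype(np.uint8),cv2.COLOR_RGB2GRAY))[188:203,300:320].copy()
for k in('scene8','scene9'): print(k,cv2.phaseCorrelate(g(L[k]),g(now),cv2.createHanningWindow((20,15),cv2.CV_32F)))
st()
E
```

```text
scene3 515.0 158.0
scene8 225.0 99.0
scene9 154.0 118.0
now 154.0 119.0
scene8 ((0.2481827680324411, 0.18326626852024663), 0.9476890897750855)
scene9 ((-0.03782387787997088, 0.36860644763000217), 0.9957373772064845)
36.7 [519.4  17.1 122.4] F [-0.47  0.26  7.27] T [ 0.106 -0.61   0.055] g [ 0.234 60.001]
```

```bash
python3 - <<'E'
from h import *
for z in (124,127,131,136,141,146,151,156,161,166,172):
    robot.servo_line([518.5,17,z],feed=40); o=robot.observe(); f=o['contact_force']
    print(z,np.round(o['tcp_pos'],1),np.round(f+[0,0,2.3],1),np.round(o['wrist_torque'],2))
    if f[2]+2.3<-3.5 or np.hypot(*f[:2])>4: print('STOP');break
for c in('scene','top'):
    viewer.read_camera(c); print(c,[(a,b,pix(b,c).round(1)) for a,b in pin('eye',c)])
E
```

```text
124 [517.7  16.7 123.5] [-0.6  0.5  2.6] [-0.01 -0.29  0.05]
127 [517.8  16.8 126.6] [ 0.2 -0.6  1.4] [-0.01 -0.06 -0.01]
131 [518.6  17.  131.1] [0.8 0.  0.2] [ 0.01 -0.08 -0.01]
136 [518.7  17.  136.3] [ 0.8 -0.3 -0.1] [ 0.04 -0.1   0.03]
141 [518.7  17.  141.3] [-0.1 -0.7 -0.4] [ 0.   -0.08 -0.01]
146 [518.7  17.  146.3] [-0.  -0.2  0.3] [ 0.04 -0.12 -0.04]
151 [518.7  17.  151.3] [0.2 1.1 0.2] [-0.04 -0.08 -0.01]
156 [518.7  17.  156.3] [-0.3  0.3 -0.4] [ 0.05 -0.09  0.03]
161 [518.7  17.  161.3] [ 0.3 -0.1 -0. ] [ 0.02 -0.07  0.  ]
166 [518.7  17.  166.3] [-0.3  1.  -0.1] [-0.02 -0.12  0.05]
172 [518.8  17.  172.3] [-0.6 -0.6 -0.2] [ 0.03 -0.06  0.04]
scene [(0.57, array([612.8,  13.4, 172.8]), array([321.7, 193.1]))]
top [(0.71, array([3.812e+02, 9.830e+01, 3.000e-01]), array([302.6, 244.6])), (0.58, array([614.3,  17.5, 170.8]), array([323.6, 180.2]))]
```

```bash
python3 - <<'E'
from h import *
robot.servo_line([515,17,205],feed=80)
robot.servo_line([465,17,205],feed=120)
im=viewer.read_camera('scene').astype(float); r=np.clip(im[:,:,0]-im[:,:,1:].max(2)-30,0,None)[200:210,288:298]; print(r.sum(),r.max())
robot.servo_line([465,-240,205],feed=150)
robot.servo_line([507,-350,190],feed=130,rotation=ori(.054)); st()
for c in('scene','top'):
    viewer.read_camera(c)
    for n in('pole_tip','pole_grip','rest_seat'): print(c,n,[(a,b) for a,b in pin(n,c)])
robot.servo_line([507,-350,125],feed=100); st()
robot.servo_line([507,-350,75],feed=60); st()
for z in(68,64,61,59.5,58.5):
    robot.servo_line([507,-350,z],feed=30); o=st()
    if o['contact_force'][2]>3: break
E
```

```text
155.0 122.0
43.99 [ 507.  -349.1  190. ] F [-0.25  0.02 -1.09] T [ 0.064 -0.118 -0.017] g [ 0.236 59.997]
scene pole_tip [(0.34, array([ 480.5, -353.3,  194.7]))]
scene pole_grip [(0.97, array([ 480.7, -353.2,  205.2]))]
scene rest_seat [(0.78, array([ 468.8, -350.8,   75.6])), (0.67, array([636.4, 462.6,  -1.1]))]
top pole_tip [(0.79, array([ 600.8, -345.1,  210.8]))]
top pole_grip [(0.84, array([ 479. , -349. ,  211.6]))]
top rest_seat [(0.6, array([ 599.5, -342.9,  211.7])), (0.56, array([ 462.1, -353.6,   77.5]))]
45.19 [ 507.4 -350.3  125.5] F [ 0.51  0.68 -2.07] T [-0.019 -0.102 -0.009] g [ 0.232 59.997]
46.17 [ 507.3 -350.2   75.3] F [-0.78 -0.57 -0.91] T [-0.019 -0.104  0.013] g [ 0.237 59.997]
46.56 [ 506.9 -349.9   67.8] F [-0.24 -0.51 -2.02] T [ 0.026 -0.09   0.014] g [ 0.238 59.997]
46.84 [ 506.8 -349.9   63.7] F [ 0.55 -0.86 -1.79] T [-0.026 -0.098  0.012] g [ 0.237 59.997]
47.09 [ 506.8 -349.9   60.7] F [ 0.04 -0.05 -2.49] T [ 0.052 -0.038 -0.015] g [ 0.234 59.997]
47.34 [ 506.9 -350.    59.4] F [-0.63 -0.45 -2.83] T [ 0.043 -0.082 -0.007] g [ 0.233 59.997]
47.59 [ 507.  -350.    58.5] F [ 0.56 -0.2  -2.04] T [-0.008 -0.125  0.01 ] g [ 0.239 59.997]
```

```bash
python3 - <<'E'
from h import *
robot.servo_line([507,-350,57.3],feed=20); st()
grip(0.5); grip(1.0); robot.hold(.2); st()
robot.servo_line([507,-350,160],feed=90)
robot.servo_line([440,-300,320],feed=180); st()
robot.movep([330,-60,400],ori(0)); robot.hold(.3); st()
for c in('scene','top'):
    im=save(c,c+'10.png')
    for n in('pole_tip','pole_grip','rest_seat','pole'): print(c,n,pin(n,c)[:1])
    for s in viewer.silhouettes('pole',c)[:1]:
        ys,xs=np.nonzero(s['mask']); W=np.array([onz((x,y),c,75) for x,y in zip(xs,ys)]); W=W[(W[:,0]>300)&(W[:,0]<545)]
        b=np.digitize(W[:,0],np.arange(300,546,12)); C=np.array([[W[b==k,0].mean(),(W[b==k,1].min()+W[b==k,1].max())/2] for k in np.unique(b) if (b==k).sum()>4]); k=np.polyfit(*C.T,1); print(c,'yaw',k[0],'y480',np.polyval(k,480),W[:,0].min(),W[:,0].max())
im=cv2.imread('pics/scene10.png')[:,:,::-1].astype(float); r=np.clip(im[:,:,0]-im[:,:,1:].max(2)-30,0,None)[200:210,288:298]; print('red',r.sum(),r.max())
a=cv2.imread('pics/scene10.png');b=cv2.imread('pics/top10.png')
cv2.imwrite('pics/end.png',np.hstack([cv2.resize(a[90:290,260:480],(440,400)),cv2.resize(b[150:290,340:466],(360,400))]))
E
```

```text
47.84 [ 507.2 -350.1   57.7] F [0.83 1.18 0.62] T [ 0.047  0.231 -0.017] g [ 0.234 59.999]
49.38 [ 507.  -350.    57.3] F [-0.06  0.71 -0.37] T [ 0.009  0.014 -0.005] g [1. 0.]
51.83 [ 439.7 -299.9  318.9] F [-0.31 -0.03  0.31] T [-0.024  0.04  -0.005] g [1.001 0.   ]
53.19 [330.2 -60.5 399.6] F [ 0.37  0.05 -0.36] T [ 0.001  0.008 -0.01 ] g [0.998 0.   ]
scene pole_tip [(0.27, array([ 390.3, -141.1,   -4.2]))]
scene pole_grip [(0.82, array([ 480.4, -353.7,   73.1]))]
scene rest_seat [(0.6, array([ 472.7, -349.2,   75.3]))]
scene pole [(0.97, array([ 479.8, -356.1,   61.3]))]
scene yaw 0.06753252723251905 y480 -351.5684809724539 300.4722895047761 511.57817095744014
top pole_tip [(0.57, array([ 602.4, -345.7,   77.5]))]
top pole_grip [(0.81, array([ 479.1, -348.6,   78. ]))]
top rest_seat [(0.8, array([ 464. , -351.7,   75.7]))]
top pole [(0.79, array([ 474.4, -347.8,   60.4]))]
top yaw 0.04695425515135416 y480 -350.2567758290837 302.8055754757366 542.6454815185979
red 152.0 123.0
```

View pics/end.png

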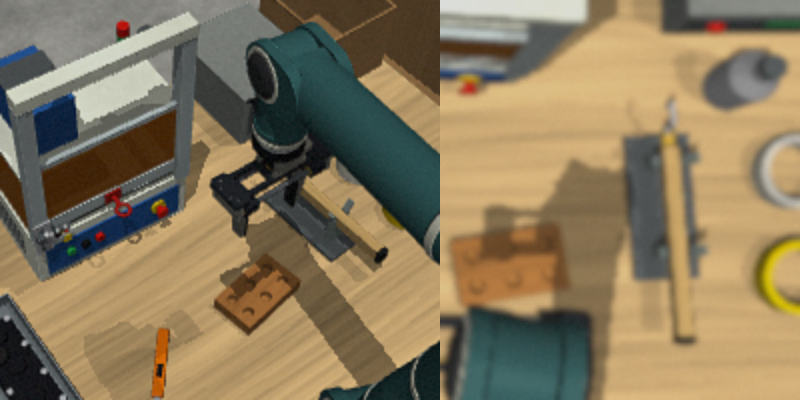

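The pull-hook lies in both forks, in the same place and the same way round as before. The guard is down, the plunger is still pushed in, and the bystanders in view look undisturbed, so I'm handing the job in.

```bash
python3 -c "
from h import *
print(robot.job_done())"
```

```text
the job is handed in; nothing more can be done
None
```

The job is handed in, though no verdict came back: the guard is drawn down past its catch to what force and images show to be its stop, with the plunger pushed in (switch not read directly) and a measured peak pull of about 9.5 N; the pull-hook is unhooked and back in both forks the same way round, about 53 s in, and nothing in the final views looks disturbed.

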